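Swap the jar in the shaker's hold-down clamp

ROBOT

A 6-joint arm with a two-finger parallel gripper is mounted at the origin on a cart in front of the work surface, level with it; the furniture and walls round the work are solid. World frame = base frame: x ahead of the robot, y to its left, z up, the work surface at z = 0. Lengths are in m, angles in rad, forces in N, time in s.
With the tool pointing down it reaches from about 0.35 to 0.975 m from the base axis. Payload 4.9 kg.
Tool frame: the origin (TCP) lies on the centre line of the jaws, within the pads' length; the fingertips stand manip.tip_reach ahead of it and the grasp point (between the pads) is the TCP (manip.tip_reach is the distance from the TCP to the fingertips, in m); z points along the fingers, y is the line along which they close (so a half turn about z gives the same grasp; the last joint's range is limited). The gripper opens to 85 mm and grips with 20 to 120 N. Pads are 22 mm wide; open, the fingers measure 114 mm over their backs; the gripper's body (76 mm by 85 mm) begins 54 mm behind the grasp point. The pads swing forward as they close: fully open they stand 13 mm farther back than shut.
Start: joints at [-1.342, 0.053, 1.613, -0, 1.476, -0.119], TCP at [0.213, -0.588, 0.25] pointing down, gripper open.
Joint ranges: [-3.01, 3.01], [-1.01, 2.22], [0.06, 2.58], [-1.02, 4.17], [0.09, 2.62], [-3.14, 3.14]. Speed limits (rad/s): [2.57, 2.57, 3.14, 3.14, 3.14, 3.14].

INTERFACE

Orientations are given as a unit quaternion [w, x, y, z].
In Python, from plant import manip gives the robot as it stands. The module is installed in compiled form; this text tells all that it offers.
- The arm moves only by the tool move_arm, never from a script. Its argument "rows" is a list of rows, each a list of 7 numbers: the shift along the tool's x, y, z in cm, then the turn, a rotation vector about the tool's x, y, z in degrees, then the opening, from -1 (shut) to 1 (fully open). In form: [[tx, ty, tz, ax, ay, az, jaw], ...]. A call has 1 to 20 rows; each row shifts and turns the commanded pose from where the row before left it, along the tool's axes as they then stand; what a row does not reach is not made up. A row lasts 1/12 s, in which the tool goes at most 41.7 mm and 7.16 degrees, less where a joint would pass 70% of its speed; a pose out of reach is approached as far as the arm can. A call is refused whole if a number of a shift passes 4.17 or a number of a turn 7.16, either way. A call with a gripper value outside its range is refused whole. The fingers move at their own pace and stop on an object; the grip force is fixed at half the most. Time passes only in rows, so rows that do not move let the fingers close. It gives the time, the measured TCP pose, the force, the opening and the grip force at its end, in the units of the state.
- manip.state(): the state, without advancing time (a new reading comes with each control period).
- manip.grab_frame(name): name is "scene" or "top"; returns a dict with "img" (480x640x3 uint8, blue, green, red), "mtx" (3x3 intrinsics, pixels), "R" (3x3) and "t" (3): a world point X has camera coordinates R X + t. Camera axes: x right, y down, z forward; pixel columns grow to the right and rows downward; lengths in m; the calibration is good to about 2 mm. A picture is of the moment at which its call begins. There is no depth.
- manip.job_done(): hands the job in; it is judged then, once.
The state is a dict: "time": time; "joint_pos": joint angles; "joint_vel": joint speeds; "joint_efforts": joint torques, N m; "tool_pos": TCP position; "tool_rot": TCP orientation; "contact_force": force on the tool from outside, world axes, zero at the start; "ft_torque": the same for the moment, N m; "gripper_width": opening from 0.0 (shut) to 1.0 (fully open); "grasp_force": force on a finger pad.
Only numpy, scipy, OpenCV 4.12 (cv2) and the standard library are available. Lean on these libraries where they do the work, as an engineer would, in place of code of your own. Each camera call takes 0.05 s, during which the arm holds its last target. There are 200 camera calls.

TASK

The short jar under the shaker's hold-down arm is finished. Swing the arm back over centre until it stays open by itself, lift the short jar out and set it gently upright on the free cork coaster in the sample tray, then take the tall jar from the bench, set it gently upright in the middle of the shaker's round rubber pad and swing the arm over again so that it rests on the jar's cap. Carry the jars upright and leave everything else where it stands.

Things in the scene. Friction and masses are not known exactly. Their poses are not given: they have to be found in the camera images.
- shaker: sample shaker, fixed: aluminium plate 210 x 120 mm, top 15 mm above the bench, with a steel post (two cheeks, 42 mm over all in y, 26 mm in x, 131 mm high) near its rear end. Origin: centre of the plate's underside, on the bench; own x runs along the plate from pad to post, z up. The hold-down arm swings in its x-z plane
- pad_center (a point): centre of the top of the shaker's round black rubber pad (80 mm diameter, 3 mm thick, top 18 mm above the bench), at (-20, 0, 18) mm in the shaker's frame. The short jar starts here with its axis on this point, under the arm
- clamp_hinge (a point): axis of the hold-down arm on the post, at (65, 0, 122) mm in the shaker's frame; the axis is parallel to the shaker's y
- clamp_knob (a point): centre of the black ball knob (34 mm diameter) on the slanting 12 mm handle rod of the hold-down arm, 110 mm from the hinge: at joint value q it lies at clamp_hinge + 110 mm * (-cos(q+0.80) along the shaker's x, +sin(q+0.80) up). Pushing the knob with shut fingers along the shaker's +x opens the arm, pushing it along -x closes it
- clamp_arm (a joint): angle of the hold-down arm (rad). 0: lower stop, bar level, over the pad (its rubber foot, 85 mm from the hinge, is 75 mm above the pad). Grows as the foot rises. About 0.06 with the foot on the short jar's cap, 0.20 on the tall jar's; balances near 0.87; back stop at 1.4. Damped, no spring, 0.24 kg: falls by its weight to either side of the balance and stays there
- tray: shallow steel tray fixed to the bench, 250 x 115 mm, rim 12 mm high and 4 mm thick, inner floor 5 mm above the bench. Origin: centre of its underside; own x along its length. It has three places in a row along x, at x = -78, 0 and +78 mm; small jar, steel die and the coaster occupy one each, in any order
- coaster: round cork coaster, 64 mm diameter, 2 mm thick, fixed on the tray's floor: the free place for the short jar. Origin: centre of its underside, 5 mm above the bench; its top is 7 mm above the bench
- short_jar: the finished jar: white plastic screw-cap jar with printed label and red cap, 56 mm body diameter, body 69 mm high, 80 mm high with cap, 0.2 kg. Starts on the shaker's rubber pad under the arm. Origin: centre of its underside, z along its axis
- tall_jar: the next jar: white plastic screw-cap jar with printed label and white cap, 62 mm body diameter, body 79 mm high, 92 mm high with cap, 0.18 kg. Starts upright on the bench in a row with the wash bottle and the mortar, in any order. Origin: centre of its underside, z along its axis
- small_jar: bystander: small white jar with black cap, 48 mm diameter, 66 mm high, standing in the tray. Origin: centre of its underside
- steel_die: bystander: plain steel pressing die, a tube 51 mm in diameter, 50 mm high, standing in the tray. Origin: centre of its underside
- wash_bottle: bystander: white squeeze wash bottle with bent spout, body 62 mm diameter, 162 mm high, standing on the bench. The body's axis lies at y = -10 mm in its own frame, the spout overhangs to +y; origin on the underside
- mortar: bystander: white porcelain bowl, 91 mm across, 46 mm high, standing on the bench. Origin: centre of its underside
Not all that is in view belongs to the job. Leave any blue or turquoise look-alike of the short_jar alone.

How it is judged:
On the way, in this order (a step that is already met when the one before it is completed fails the run):
1. the hold-down arm is swung back over centre (value of joint clamp_arm above 1.2 rad), for 0.2 s.
2. the short jar stands on the coaster, let go, with the arm still open (horizontal distance between short_jar and coaster below 0.015 m and height (world z) of short_jar below 0.012 m and angle between short_jar's own z axis and vertical below 0.06 rad and linear speed of short_jar below 0.03 m/s and contact force between the fingers and short_jar below 0.1 N and value of joint clamp_arm above 1.2 rad), for 0.2 s.
3. the tall jar stands on the middle of the rubber pad, let go, with the arm still open (horizontal distance between tall_jar and pad_center below 0.012 m and height (world z) of tall_jar between 0.014 and 0.023 m and angle between tall_jar's own z axis and vertical below 0.06 rad and linear speed of tall_jar below 0.03 m/s and contact force between the fingers and tall_jar below 0.1 N and value of joint clamp_arm above 1.2 rad), for 0.2 s.
At the end, for the whole second after the job is handed in: Both jars stand upright (within 0.06 rad), still and let go: the short one within 15 mm of the coaster's centre, the tall one within 12 mm of the rubber pad's centre. The hold-down arm rests on the tall jar's cap (joint 0.14 to 0.26) (horizontal distance between short_jar and coaster below 0.015 m and height (world z) of short_jar below 0.012 m and angle between each of short_jar, tall_jar's own z axis and vertical below 0.06 rad and linear speed of each of short_jar, tall_jar below 0.03 m/s and contact force between the fingers and short_jar below 0.1 N and horizontal distance between tall_jar and pad_center below 0.012 m and height (world z) of tall_jar between 0.014 and 0.023 m and contact force between the fingers and tall_jar below 0.1 N and value of joint clamp_arm between 0.14 and 0.26 rad); the robot touches nothing.
It fails at once if a jar is carried or knocked to a tilt of more than 0.4 rad (angle between any of short_jar, tall_jar's own z axis and vertical above 0.4 rad).
It fails at once if a jar is dropped from more than about a centimetre onto the coaster or the pad, or banged down ((horizontal distance between short_jar and coaster below 0.03 m and height (world z) of short_jar below 0.022 m and linear speed of short_jar above 0.45 m/s) or (horizontal distance between tall_jar and pad_center below 0.03 m and height (world z) of tall_jar below 0.033 m and linear speed of tall_jar above 0.45 m/s)).
It fails at once if a bystander (small jar, steel die, wash bottle, mortar) is shifted by more than 20 mm or tipped over (distance of any of small_jar, steel_die, wash_bottle, mortar from where it was at the start of the episode above 0.02 m or angle between any of small_jar, steel_die, wash_bottle, mortar's own z axis and vertical above 0.3 rad).
It also fails if it takes over 69 s, if anything falls off the work surface, if the arm or the gripper's body presses on something with over 40 N, if the wrist force passes 120 N, or if a joint passes its speed limit or range.

## Working session

There is one attempt and no reset: what is moved stays moved. The work goes in short steps, Python scripts to look and compute and a tool call to move; the robot and the scene stay as the last step left them, time stands still between calls to the robot, and variables do not carry over. Pictures are saved under pics/ and viewed, at most 10 in all, crops included, and the job is handed in when it is done.

Besides the shell and the picture viewer there is one more tool, called after "Emit:" by a JSON object that holds its "method" and its "body", one argument or row to a line. move_arm: Moves the arm, as the interface text tells. Its arguments: {"type":"object","properties":{"rows":{"type":"array","items":{"type":"array","items":{"type":"number"}}}},"required":["rows"]}

```bash
mkdir -p pics; cat > h.py <<'E'
import numpy as np, cv2
from plant import manip
def ray(f,u,v,z):
    R=np.array(f["R"]);t=np.array(f["t"]).ravel();K=np.array(f["mtx"])
    c=-R.T@t; d=R.T@np.linalg.inv(K)@np.array([u,v,1.]); return c+d*(z-c[2])/d[2]
def proj(f,X):
    p=np.array(f["mtx"])@(np.array(f["R"])@np.array(X,float)+np.array(f["t"]).ravel()); return p[:2]/p[2]
E
python3 - <<'E'
from h import *
for n in("scene","top"):
    f=manip.grab_frame(n); cv2.imwrite(f"pics/{n}0.png",f["img"]); print(n,np.round(-np.array(f["R"]).T@np.array(f["t"]).ravel(),3),np.round(f["mtx"],1).tolist(),np.round(f["R"],3).tolist())
s=manip.state();print(s,manip.tip_reach)
E
```

```text
scene [ 0.257 -0.595  0.799] [[488.1, 0.0, 320.0], [0.0, 488.1, 236.6], [0.0, 0.0, 1.0]] [[0.894, -0.447, -0.011], [-0.315, -0.613, -0.724], [0.318, 0.651, -0.69]]
top [3.580e-01 1.000e-03 1.165e+00] [[464.2, 0.0, 321.1], [0.0, 464.2, 228.9], [0.0, 0.0, 1.0]] [[-0.003, -1.0, -0.026], [-0.985, 0.007, -0.174], [0.175, 0.025, -0.984]]
{'time': 0.1, 'joint_pos': array([-1.34199200e+00,  5.32987878e-02,  1.61418242e+00, -1.88016264e-06,
        1.47603046e+00, -1.19028710e-01]), 'joint_vel': array([-6.61796785e-05, -1.49523537e-03, -2.90493968e-03, -5.27412667e-04,
        4.29835516e-04,  4.28450434e-04]), 'joint_efforts': array([ 7.76760899e-04, -3.94906962e+01, -3.71361065e+01, -6.16777584e-05,
        3.98484059e-03, -1.47659028e-05]), 'tool_pos': array([ 0.21289653, -0.58704071,  0.24916564]), 'tool_rot': array([-9.58010836e-04,  9.84914135e-01,  1.73041111e-01, -5.35731729e-05]), 'contact_force': array([-0.44024099, -0.88386974, -0.20436051]), 'ft_torque': array([-0.05061855,  0.06734804, -0.02273593]), 'grasp_force': 0.0, 'gripper_width': 0.9958526140103772} 0.019
```

View pics/scene0.png

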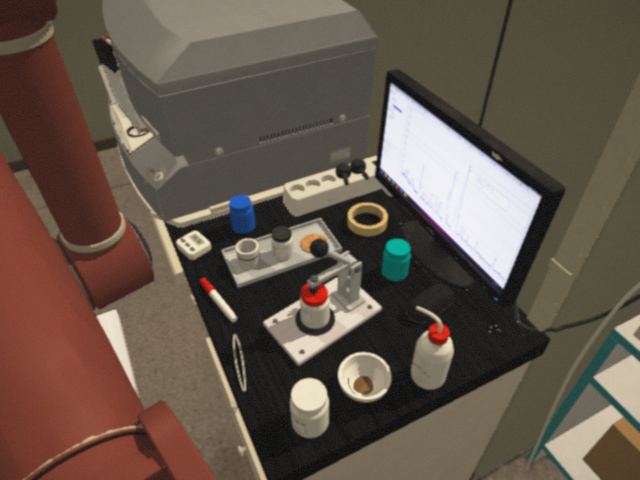

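View pics/top0.png

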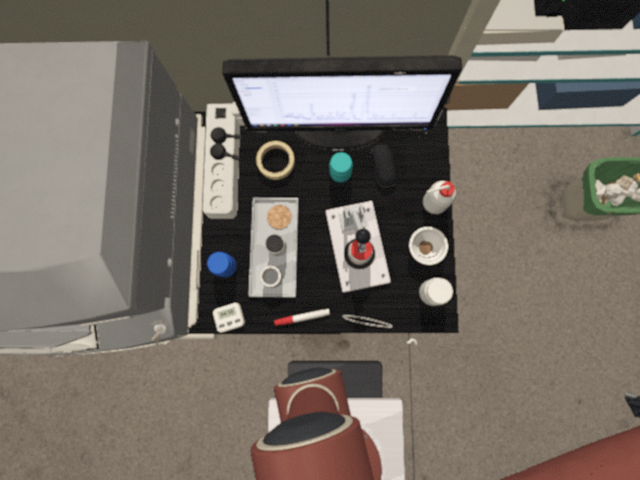

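Scene view: the finished red-cap jar is at (314,303) under the arm, and the tall white jar is at (310,407). The mortar is at (364,378), the wash bottle at (432,358) and the coaster at (313,243). Top view: the jar cap is at (361,250), the tall jar at (436,291), the coaster at (279,216) and the plate at about (357,246).

Things that could be mistaken:
- **Short jar:** red cap (314,303), teal (397,258) or blue (242,213). I choose the red cap.
- **Tall jar:** white jar (310,407), small black-cap jar (281,243) or wash bottle (432,358). I choose (310,407).

```bash
python3 - <<'E'
from h import *
a=cv2.imread("pics/top0.png");b=cv2.imread("pics/scene0.png")
c1=cv2.resize(a[190:310,240:460],None,fx=3.6,fy=3.6,interpolation=cv2.INTER_CUBIC)
cv2.imwrite("pics/c_top.png",c1)
c2=cv2.resize(b[215:445,215:460],None,fx=2.6,fy=2.6,interpolation=cv2.INTER_CUBIC)
cv2.imwrite("pics/c_scene.png",c2)
f=manip.grab_frame("top");g=cv2.cvtColor(f["img"],cv2.COLOR_BGR2GRAY);hsv=cv2.cvtColor(f["img"],cv2.COLOR_BGR2HSV)
m=(g>95).astype(np.uint8);m[:,:205]=0
for thr in(95,):
  for c in cv2.findContours(m[185:310,245:460],cv2.RETR_EXTERNAL,cv2.CHAIN_APPROX_NONE,offset=(245,185))[0]:
    A=cv2.contourArea(c)
    if A<200: continue
    r=cv2.minAreaRect(c);print(A,np.round(r[0],1),np.round(r[1],1),round(r[2],1),np.round(cv2.minEnclosingCircle(c),1) if 0 else cv2.minEnclosingCircle(c))
    if A>2000: bx=cv2.boxPoints(r);print(np.round([ray(f,*p,0.013)[:2] for p in bx],4).tolist())
co=cv2.inRange(hsv,(5,70,90),(20,200,255));co[:,:262]=0;co[:,300:]=0;co[:195]=0;co[235:]=0
c=max(cv2.findContours(co,0,1)[0],key=cv2.contourArea);e=cv2.fitEllipse(c);print("coaster",e,ray(f,*e[0],.007))
E
```

```text
725.0 [435.9 291.2] [28.1 33.2] 71.6 ((435.95587158203125, 291.0), 17.073537826538086)
1174.0 [428.  245.5] [39.8 37.6] 26.6 ((428.0, 245.5), 20.18053436279297)
4091.5 [357.5 245.8] [85.4 50.2] 78.0 ((357.21295166015625, 246.0648193359375), 48.08388137817383)
[[0.6134, 0.0229], [0.6394, -0.102], [0.4278, -0.1407], [0.4028, -0.0198]]
4571.5 [273.1 246.6] [ 47.9 100.3] 1.5 ((273.0, 246.5), 55.0114631652832)
[[0.3957, 0.2123], [0.6504, 0.2118], [0.6459, 0.0887], [0.3922, 0.0938]]
1157.5 [441. 247.] [124.  36.] 90.0 ((445.5, 247.0), 63.45283889770508)
coaster ((278.717041015625, 216.56292724609375), (22.88047218322754, 23.253198623657227), 42.27348709106445) [0.59659676 0.13907502 0.007     ]
```

View pics/c_top.png

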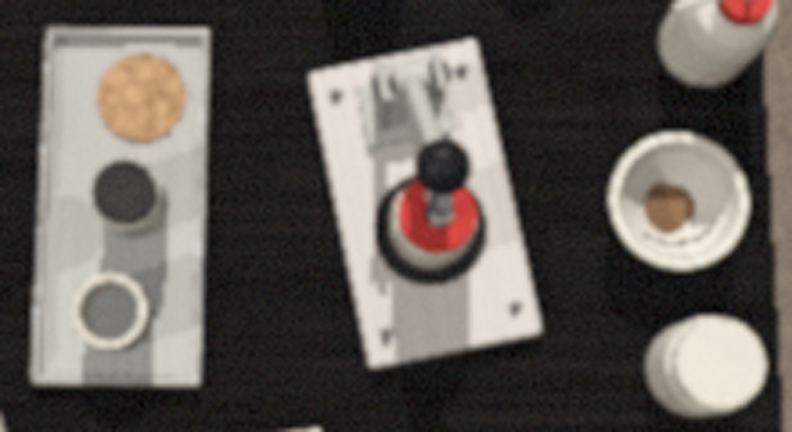

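View pics/c_scene.png

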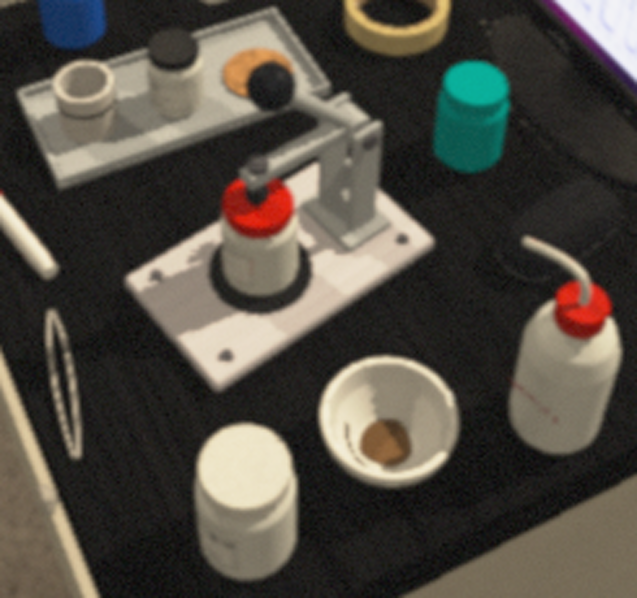

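The crops confirm the choice: the red-cap jar stands on the black pad under the foot, the tall white jar has a white cap at scene (310,394), and the coaster is the far tray place. Next I triangulate with both views.

```bash
python3 - <<'E'
from h import *
T=manip.grab_frame("top");S=manip.grab_frame("scene")
def t(x,y):return x/3.6+240-.35,y/3.6+190-.35
def s(x,y):return x/2.6+215-.3,y/2.6+215-.3
def show(n,tp,sp,z):
    print(n,"top",np.round(ray(T,*t(*tp),z)[:2],4) if tp else "","scene",np.round(ray(S,*s(*sp),z)[:2],4) if sp else "")
for i,(a,b) in enumerate(zip([(307,72),(477,38),(543,333),(372,368)],[(None),(434,240),(217,388),(127,278)])): show("plate%d"%i,a,b,.015)
show("tallcap",(722,358),(246,466),.092)
show("redcap",(440,214),(258,203),.098)
show("knob",(443,166),(271,86),.205)
show("coaster",(142,97),(257,74),.007)
show("mortar",(680,200),(389,412),.046)
show("smallcap",(125,192),(174,47),.071)
show("die",(112,310),(84,87),.055)
for v,z in((130,.05),(130,.1),(130,.2),(60,.35)): print("monitor",v,z,ray(T,340,v,z))
# cap masks
for f,n in((T,"top"),(S,"scene")):
    h=cv2.cvtColor(f["img"],cv2.COLOR_BGR2HSV);m=cv2.inRange(h,(0,120,90),(8,255,255))|cv2.inRange(h,(172,120,90),(180,255,255))
    for c in cv2.findContours(m,0,1)[0]:
        if 60<cv2.contourArea(c): x=cv2.boundingRect(c);q=x[0]+x[2]/2,x[1]+x[3]/2;print(n,"red",x,np.round(ray(f,*q,.095),4))
# project a hypothesised shaker in both
E
```

```text
plate0 top [0.6119 0.0209] scene 
plate1 top [ 0.6353 -0.099 ] scene [ 0.6363 -0.096 ]
plate2 top [ 0.4282 -0.1394] scene [ 0.4311 -0.1386]
plate3 top [ 0.405  -0.0225] scene [ 0.41   -0.0212]
tallcap top [ 0.4073 -0.2425] scene [ 0.4072 -0.2401]
redcap top [ 0.4995 -0.0655] scene [ 0.5019 -0.0633]
knob top [ 0.5134 -0.0611] scene [ 0.5162 -0.0581]
coaster top [0.5965 0.1381] scene [0.5984 0.14  ]
mortar top [ 0.5149 -0.2299] scene [ 0.5186 -0.225 ]
smallcap top [0.5191 0.141 ] scene [0.523  0.1417]
die top [0.4423 0.1506] scene [0.4429 0.1474]
monitor 130 0.05 [ 0.81023636 -0.01878583  0.05      ]
monitor 130 0.1 [ 0.78997049 -0.01788775  0.1       ]
monitor 130 0.2 [ 0.74943875 -0.01609159  0.2       ]
monitor 60 0.35 [ 0.82932605 -0.01480681  0.35      ]
top red (504, 427, 136, 53) [ 0.0586 -0.5041  0.095 ]
top red (251, 418, 130, 62) [0.0653 0.0411 0.095 ]
top red (275, 385, 63, 36) [0.1599 0.0619 0.095 ]
top red (313, 370, 36, 45) [0.182  0.0079 0.095 ]
top red (274, 315, 19, 11) [0.3379 0.1146 0.095 ]
top red (351, 240, 22, 20) [ 0.4978 -0.066   0.095 ]
top red (440, 180, 15, 17) [ 0.6428 -0.2701  0.095 ]
scene red (38, 435, 123, 45) [ 0.0973 -0.1947  0.095 ]
scene red (26, 429, 110, 51) [ 0.0742 -0.1783  0.095 ]
scene red (428, 323, 22, 22) [ 0.6546 -0.2419  0.095 ]
scene red (300, 283, 28, 24) [ 0.5007 -0.0659  0.095 ]
scene red (200, 277, 16, 17) [0.3316 0.0467 0.095 ]
scene red (75, 219, 76, 73) [0.1837 0.2118 0.095 ]
scene red (0, 152, 216, 328) [0.1495 0.0591 0.095 ]
scene red (45, 36, 75, 201) [0.1872 0.7119 0.095 ]
```

```bash
cat >> h.py <<'E'
from scipy.spatial.transform import Rotation as Ro
def go(x,y,z,yaw,pos=None):
    "remaining tool-frame shift (cm) with tool down at yaw (deg) and the turn (deg) needed from now"
    s=manip.state();q=s["tool_rot"];R=Ro.from_quat([q[1],q[2],q[3],q[0]])
    G=Ro.from_matrix(np.array([[np.cos(a:=np.radians(yaw)),np.sin(a),0],[np.sin(a),-np.cos(a),0],[0,0,-1.]]).T.T)
    p=np.array([x,y,z])-(s["tool_pos"] if pos is None else np.array(pos))
    print("t",round(s["time"],2),"pos",np.round(s["tool_pos"],4),"turn",np.round((R.inv()*G).as_rotvec(degrees=True),2),"shift_after_turn_cm",np.round(100*G.inv().apply(p),2),"shift_now",np.round(100*R.inv().apply(p),2),"w",round(s["gripper_width"],3),"gf",round(s["grasp_force"],1),"F",np.round(s["contact_force"],1))
E
python3 -c "
from h import *
go(.462,-.0705,.249,11.2)"
```

```text
t 0.25 pos [ 0.213  -0.5873  0.2497] turn [-0.05 -0.    8.73] shift_after_turn_cm [ 34.47 -45.86   0.07] shift_now [ 41.03 -40.1    0.11] w 0.999 gf 0.0 F [ 0.2 -0.7 -1.2]
```

Emit:
{"method": "move_arm", "body": {
  "rows": [
    [0,0,0,0,0,4.35,-1],
    [0,0,0,0,0,4.35,-1],
    [1.91,-2.55,0,0,0,0,-1],
    [1.91,-2.55,0,0,0,0,-1],
    [1.91,-2.55,0,0,0,0,-1],
    [1.91,-2.55,0,0,0,0,-1],
    [1.91,-2.55,0,0,0,0,-1],
    [1.91,-2.55,0,0,0,0,-1],
    [1.91,-2.55,0,0,0,0,-1],
    [1.91,-2.55,0,0,0,0,-1],
    [1.91,-2.55,0,0,0,0,-1],
    [1.91,-2.55,0,0,0,0,-1],
    [1.91,-2.55,0,0,0,0,-1],
    [1.91,-2.55,0,0,0,0,-1],
    [1.91,-2.55,0,0,0,0,-1],
    [1.91,-2.55,0,0,0,0,-1],
    [1.91,-2.55,0,0,0,0,-1],
    [1.91,-2.55,0,0,0,0,-1]
  ]
}}

```text
time: 1.75
tool_pos: [0.4337, -0.1263, 0.2505]
tool_rot: [0.0, 0.995, 0.098, 0.0]
contact_force: [0.5, -0.1, 0.1]
gripper_width: -0.001
grasp_force: 0.0
```

```bash
python3 -c "
from h import *
go(.462,-.0705,.217,11.2)"
```

```text
t 1.75 pos [ 0.4337 -0.1263  0.2505] turn [ 0.02 -0.03  0.02] shift_after_turn_cm [ 3.86 -4.93  3.35] shift_now [ 3.86 -4.93  3.35] w -0.001 gf 0.0 F [ 0.5 -0.1  0.1]
```

Emit:
{"method": "move_arm", "body": {
  "rows": [
    [0,0,0,0,0,0,-1],
    [0,0,0,0,0,0,-1],
    [0,0,0,0,0,0,-1]
  ]
}}

```text
time: 2.0
tool_pos: [0.4332, -0.128, 0.2502]
tool_rot: [0.0, 0.995, 0.098, -0.0]
contact_force: [-0.1, 0.3, 0.4]
gripper_width: 0.001
grasp_force: 0.0
```

```bash
python3 -c "
from h import *
go(.462,-.0705,.217,11.2)"
```

```text
t 2.0 pos [ 0.4332 -0.128   0.2502] turn [0.02 0.02 0.05] shift_after_turn_cm [ 3.95 -5.08  3.32] shift_now [ 3.95 -5.08  3.32] w 0.001 gf 0.0 F [-0.1  0.3  0.4]
```

Emit:
{"method": "move_arm", "body": {
  "rows": [
    [1.3,-1.7,1.1,0,0,0,-1],
    [1.3,-1.7,1.1,0,0,0,-1],
    [1.35,-1.7,1.1,0,0,0,-1],
    [0,0,0,0,0,0,-1],
    [0.8,0,-0.1,0,0,0,-1],
    [0.8,0,-0.1,0,0,0,-1],
    [0.8,0,-0.1,0,0,0,-1],
    [0.8,0,-0.1,0,0,0,-1],
    [0.8,0,-0.1,0,0,0,-1],
    [0.8,0,-0.1,0,0,0,-1],
    [0.8,0,-0.1,0,0,0,-1],
    [0.8,0,-0.1,0,0,0,-1],
    [0.8,0,-0.1,0,0,0,-1],
    [0.8,0,-0.1,0,0,0,-1],
    [0.8,0,-0.1,0,0,0,-1],
    [0.8,0,-0.1,0,0,0,-1],
    [0.8,0,-0.1,0,0,0,-1],
    [0.8,0,-0.1,0,0,0,-1],
    [0.8,0,-0.1,0,0,0,-1],
    [0.8,0,-0.1,0,0,0,-1]
  ]
}}

```text
time: 3.67
tool_pos: [0.5885, -0.045, 0.2332]
tool_rot: [-0.0, 0.995, 0.098, -0.0]
contact_force: [-0.1, -0.9, 0.2]
gripper_width: 0.003
grasp_force: 0.1
```

```bash
python3 -c "
from h import *
go(.501,-.0635,.25,11.2)
f=manip.grab_frame('scene');i=f['img'];cv2.imwrite('pics/push.png',cv2.resize(i[150:400,200:470],None,fx=2.2,fy=2.2))
for q in(.9,1.1,1.4):
  k=np.array([.585,-.0465,.122])+.11*np.array([-np.cos(q+.8)*.981,-np.cos(q+.8)*.194,np.sin(q+.8)]);print(q,(proj(f,k)-[200,150])*2.2)
"
```

```text
t 3.67 pos [ 0.5885 -0.045   0.2332] turn [-0.01  0.    0.03] shift_after_turn_cm [-8.94  0.12 -1.68] shift_now [-8.94  0.11 -1.68] w 0.003 gf 0.1 F [-0.1 -0.9  0.2]
0.9 [345.6775469  147.39375917]
1.1 [365.36093033 141.19579347]
1.4 [390.58110004 140.65430176]
```

View pics/push.png

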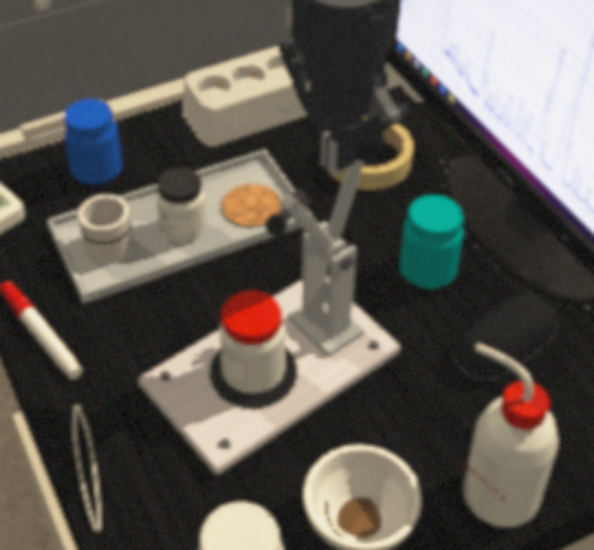

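The arm is past centre: the foot is at crop (278,225) and the rod leans back behind the fingers. The jar is undisturbed at (252,345). I push slightly further, lift away and check.

Emit:
{"method": "move_arm", "body": {
  "rows": [
    [0.8,0,0,0,0,0,-1],
    [0.8,0,0,0,0,0,-1],
    [0,0,0,0,0,0,-1],
    [0,0,0,0,0,0,-1],
    [0,0,-3,0,0,0,-1],
    [0,0,-3,0,0,0,-1],
    [-3,0,-1,0,0,0,1],
    [-3,0,0,0,0,0,1],
    [-3,0,0,0,0,0,1],
    [-1.5,0,0,0,0,0,1],
    [0,0,0,0,0,0,1],
    [0,0,0,0,0,0,1]
  ]
}}

```text
time: 4.72
tool_pos: [0.5002, -0.0627, 0.3037]
tool_rot: [0.0, 0.995, 0.097, 0.001]
contact_force: [-0.4, 1.5, -0.2]
gripper_width: 0.846
grasp_force: 0.0
```

```bash
python3 -c "
from h import *
go(.501,-.0635,.066,11.2)
f=manip.grab_frame('scene');i=f['img'];cv2.imwrite('pics/open.png',cv2.resize(i[150:400,200:470],None,fx=2.2,fy=2.2))
for q in(.9,1.1,1.4):
  k=np.array([.585,-.0465,.122])+.11*np.array([-np.cos(q+.8)*.981,-np.cos(q+.8)*.194,np.sin(q+.8)]);print(q,(proj(f,k)-[200,150])*2.2)
"
```

```text
t 4.72 pos [ 0.5002 -0.0627  0.3037] turn [ 0.03 -0.08 -0.02] shift_after_turn_cm [ 0.07  0.1  23.77] shift_now [ 0.03  0.09 23.77] w 0.846 gf 0.0 F [-0.4  1.5 -0.2]
0.9 [345.6775469  147.39375917]
1.1 [365.36093033 141.19579347]
1.4 [390.58110004 140.65430176]
```

View pics/open.png

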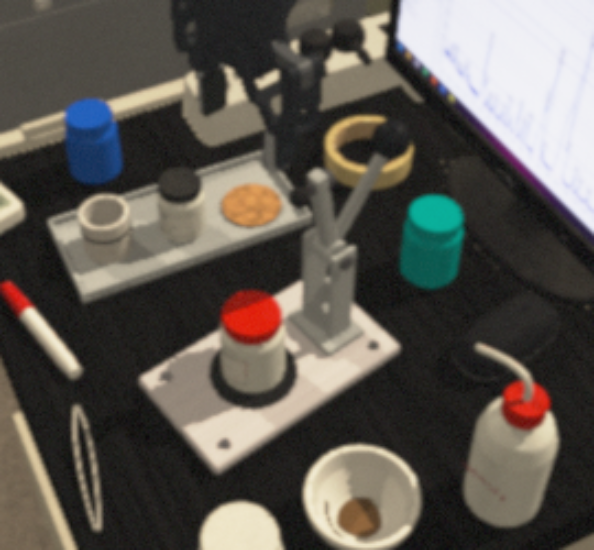

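Arm fully open: the knob is at (392,137), which matches q≈1.4. The foot now sticks out toward the pad at a height of about 200 mm, so I tilt the tool 12° away about its closing axis before descending.

Emit:
{"method": "move_arm", "body": {
  "rows": [
    [0,0.1,0,0,6,0,1],
    [0,0,0,0,6,0,1],
    [-0.62,0,2.93,0,0,0,1],
    [-0.62,0,2.93,0,0,0,1],
    [-0.62,0,2.93,0,0,0,1],
    [-0.62,0,2.93,0,0,0,1],
    [-0.62,0,2.93,0,0,0,1],
    [-0.42,0,1.96,0,0,0,1],
    [0,0,0,0,0,0,1],
    [0,0,0,0,0,0,1]
  ]
}}

```text
time: 5.6
tool_pos: [0.5005, -0.0631, 0.1323]
tool_rot: [-0.011, 0.99, 0.097, 0.103]
contact_force: [0.4, -0.1, 0.1]
gripper_width: 1.003
grasp_force: 0.0
```

```bash
python3 -c "
from h import *
go(.501,-.0635,.066,11.2)"
```

```text
t 5.6 pos [ 0.5005 -0.0631  0.1323] turn [ -0.1  -11.85   0.04] shift_after_turn_cm [0.04 0.05 6.63] shift_now [-1.32  0.06  6.5 ] w 1.003 gf 0.0 F [ 0.4 -0.1  0.1]
```

Position agrees with the plan. I go down and close.

Emit:
{"method": "move_arm", "body": {
  "rows": [
    [-0.33,0,1.62,0,0,0,1],
    [-0.33,0,1.62,0,0,0,1],
    [-0.33,0,1.62,0,0,0,1],
    [-0.33,0.05,1.62,0,0,0,1],
    [0,0,0,0,0,0,1],
    [0,0,0,0,0,0,-1],
    [0,0,0,0,0,0,-1],
    [0,0,0,0,0,0,-1],
    [0,0,0,0,0,0,-1],
    [0,0,0,0,0,0,-1],
    [0,0,0,0,0,0,-1]
  ]
}}

```text
time: 6.52
tool_pos: [0.5035, -0.0645, 0.0703]
tool_rot: [-0.009, 0.99, 0.097, 0.106]
contact_force: [-0.5, 0.2, 6.1]
gripper_width: 0.641
grasp_force: 63.9
```

```bash
python3 -c "
from h import *
go(.501,-.0635,.066,11.2)"
```

```text
t 6.52 pos [ 0.5035 -0.0645  0.0703] turn [  0.12 -12.27   0.03] shift_after_turn_cm [-0.22 -0.15  0.43] shift_now [-0.31 -0.15  0.37] w 0.641 gf 63.9 F [-0.5  0.2  6.1]
```

Emit:
{"method": "move_arm", "body": {
  "rows": [
    [0.1,0,-0.5,0,0,0,-1],
    [0.2,0,-1,0,0,0,-1],
    [0.42,0,-1.96,0,0,0,-1],
    [0.42,0,-1.96,0,0,0,-1],
    [0.42,0,-1.96,0,0,0,-1],
    [0.42,0,-1.96,0,0,0,-1],
    [0.2,0,-1,0,0,0,-1],
    [0,-1,0,0,0,0,-1],
    [0,-2,0,0,0,0,-1],
    [0,-2.5,0,0,0,0,-1],
    [0,-2.5,0,0,0,0,-1],
    [0,-2.5,0,0,0,0,-1],
    [0,-2,0,0,0,0,-1],
    [0,-1,0,0,0,0,-1],
    [0,0,0,0,0,0,-1],
    [0,0,0,0,0,0,-1]
  ]
}}

```text
time: 7.85
tool_pos: [0.4743, 0.0688, 0.1721]
tool_rot: [-0.01, 0.99, 0.098, 0.103]
contact_force: [0.2, -0.5, -2.8]
gripper_width: 0.636
grasp_force: 63.8
```

```bash
python3 -c "
from h import *
go(.5975,.139,.17,11.2)
a=manip.grab_frame('top');b=manip.grab_frame('scene')
cv2.imwrite('pics/carry.png',np.hstack([cv2.resize(a['img'][150:330,220:420],(400,360)),cv2.resize(b['img'][100:340,180:420],(360,360))]))"
```

```text
t 7.85 pos [0.4743 0.0688 0.1721] turn [ -0.   -11.91   0.1 ] shift_after_turn_cm [13.45 -4.5   0.21] shift_now [13.13 -4.47  2.98] w 0.636 gf 63.8 F [ 0.2 -0.5 -2.8]
```

View pics/carry.png

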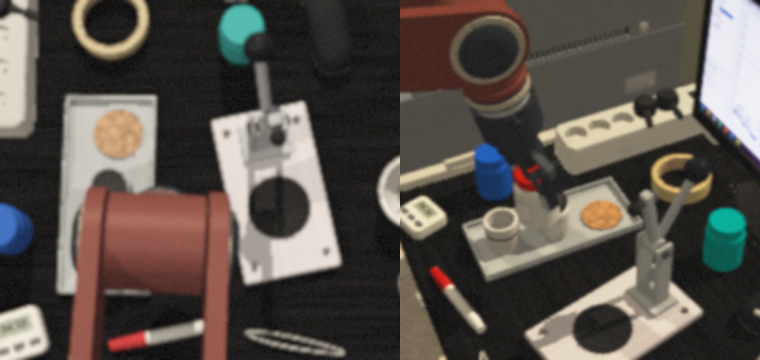

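The jar hangs upright in the jaws (red cap at about (527,185) in the scene half), the arm stays open, and the pad is now clear. I move over the coaster.

Emit:
{"method": "move_arm", "body": {
  "rows": [
    [0.8,-0.27,0.17,0,0,0,-1],
    [1.6,-0.53,0.34,0,0,0,-1],
    [1.6,-0.53,0.34,0,0,0,-1],
    [1.6,-0.53,0.34,0,0,0,-1],
    [1.6,-0.53,0.34,0,0,0,-1],
    [1.6,-0.53,0.34,0,0,0,-1],
    [1.6,-0.53,0.34,0,0,0,-1],
    [1.6,-0.53,0.34,0,0,0,-1],
    [0.8,-0.27,0.17,0,0,0,-1],
    [0.5,-0.17,0.1,0,0,0,-1],
    [0,0,0,0,0,0,-1],
    [0,0,0,0,0,0,-1]
  ]
}}

```text
time: 8.95
tool_pos: [0.5994, 0.1379, 0.1728]
tool_rot: [-0.01, 0.99, 0.097, 0.104]
contact_force: [0.1, -0.3, -1.2]
gripper_width: 0.636
grasp_force: 63.8
```

```bash
python3 -c "
from h import *
go(.5995,.1385,.0593,11.2)
for n in('top','scene'):
  f=manip.grab_frame(n);h=cv2.cvtColor(f['img'],cv2.COLOR_BGR2HSV);m=cv2.inRange(h,(0,120,80),(8,255,255))|cv2.inRange(h,(172,120,80),(180,255,255))
  for c in cv2.findContours(m,0,1)[0]:
    x=cv2.boundingRect(c)
    if 40<cv2.contourArea(c)<500: print(n,x,ray(f,x[0]+x[2]/2,x[1]+x[3]/2,.195))
  if n=='top':
    g=f['img'].max(2);k=((g<60)*255).astype(np.uint8)[230:280,335:385];k=cv2.morphologyEx(k,cv2.MORPH_OPEN,np.ones((9,9),np.uint8))
    for c in cv2.findContours(k,0,1)[0]:
      b=cv2.boundingRect(c);(u,v),r=cv2.minEnclosingCircle(c);print('pad',b,u+335,v+230,r,ray(f,u+335,v+230,.018))
"
```

```text
t 8.95 pos [0.5994 0.1379 0.1728] turn [  0.   -11.95   0.  ] shift_after_turn_cm [ 0.02 -0.06 11.35] shift_now [-2.33 -0.06 11.11] w 0.636 gf 63.8 F [ 0.1 -0.3 -1.2]
top (440, 181, 15, 16) [ 0.6151097  -0.24470462  0.195     ]
pad (10, 10, 28, 28) 358.5 253.5 14.57748031616211 [ 0.49914538 -0.06199208  0.018     ]
scene (0, 325, 32, 18) [ 0.03589218 -0.00551521  0.195     ]
scene (428, 323, 23, 22) [ 0.59874246 -0.29236698  0.195     ]
scene (200, 278, 15, 16) [ 0.31989163 -0.04508638  0.195     ]
scene (0, 208, 13, 35) [0.03027922 0.26864438 0.195     ]
scene (300, 170, 16, 18) [0.58975481 0.13988071 0.195     ]
scene (298, 107, 17, 17) [0.69676021 0.37205834 0.195     ]
```

Emit:
{"method": "move_arm", "body": {
  "rows": [
    [-0.21,0,0.98,0,0,0,-1],
    [-0.42,0,1.96,0,0,0,-1],
    [-0.42,0,1.96,0,0,0,-1],
    [-0.42,0,1.96,0,0,0,-1],
    [-0.42,0,1.96,0,0,0,-1],
    [-0.21,0,0.98,0,0,0,-1],
    [-0.08,0,0.39,0,0,0,-1],
    [0,0,0,0,0,0,-1],
    [0,0,0,0,0,0,-1]
  ]
}}

```text
time: 9.8
tool_pos: [0.6001, 0.1383, 0.0698]
tool_rot: [-0.01, 0.99, 0.097, 0.105]
contact_force: [-0.1, 0.0, -1.5]
gripper_width: 0.639
grasp_force: 63.8
```

Emit:
{"method": "move_arm", "body": {
  "rows": [
    [-0.04,0,0.2,0,0,0,-1],
    [-0.04,0,0.2,0,0,0,-1],
    [0,0,0,0,0,0,-1]
  ]
}}

```text
time: 10.05
tool_pos: [0.6, 0.1383, 0.0655]
tool_rot: [-0.01, 0.99, 0.097, 0.105]
contact_force: [-0.3, -0.0, -2.0]
gripper_width: 0.636
grasp_force: 63.8
```

Emit:
{"method": "move_arm", "body": {
  "rows": [
    [-0.04,0,0.2,0,0,0,-1],
    [-0.03,0,0.15,0,0,0,-1],
    [0,0,0,0,0,0,-1]
  ]
}}

```text
time: 10.3
tool_pos: [0.5993, 0.1383, 0.0609]
tool_rot: [-0.01, 0.99, 0.097, 0.104]
contact_force: [0.0, 0.2, -2.0]
gripper_width: 0.637
grasp_force: 63.8
```

Emit:
{"method": "move_arm", "body": {
  "rows": [
    [-0.03,0,0.15,0,0,0,-1],
    [-0.03,0,0.15,0,0,0,-1],
    [0,0,0,0,0,0,-1]
  ]
}}

```text
time: 10.55
tool_pos: [0.6001, 0.1384, 0.0594]
tool_rot: [-0.01, 0.99, 0.097, 0.104]
contact_force: [-3.3, -0.5, 3.5]
gripper_width: 0.639
grasp_force: 64.2
```

Contact at the expected height. I release and lift.

Emit:
{"method": "move_arm", "body": {
  "rows": [
    [0,0,0,0,0,0,0.6],
    [0,0,0,0,0,0,1],
    [0,0,0,0,0,0,1],
    [0,0,0,0,0,0,1],
    [0,0,0,0,0,0,1],
    [0,0,0,0,0,0,1],
    [0.21,0,-0.98,0,0,0,1],
    [0.42,0,-1.96,0,0,0,1],
    [0.63,0,-2.93,0,0,0,1],
    [0.63,0,-2.93,0,0,0,1],
    [0.63,0,-2.93,0,0,0,1],
    [0.63,0,-2.93,0,0,0,1],
    [0,-1,-2,0,0,0,1],
    [-2,-2,-1.5,0,0,0,1],
    [-4,0,0,0,0,0,1],
    [-4,0,0,0,0,0,1],
    [-4,0,0,0,0,0,1],
    [-2,0,0,0,0,0,1],
    [0,0,0,0,0,0,1]
  ]
}}

```text
time: 12.13
tool_pos: [0.4299, 0.1356, 0.2076]
tool_rot: [-0.01, 0.99, 0.097, 0.103]
contact_force: [0.1, 0.4, -0.9]
gripper_width: 1.002
grasp_force: 0.0
```

```bash
python3 -c "
from h import *
go(.4072,-.241,.25,0)
for n in('top','scene'):
  f=manip.grab_frame(n);h=cv2.cvtColor(f['img'],cv2.COLOR_BGR2HSV);m=cv2.inRange(h,(0,120,80),(8,255,255))|cv2.inRange(h,(172,120,80),(180,255,255))
  for c in cv2.findContours(m,0,1)[0]:
    x=cv2.boundingRect(c)
    if 40<cv2.contourArea(c)<800: print(n,x,ray(f,x[0]+x[2]/2,x[1]+x[3]/2,.084))
  if n=='scene': cv2.imwrite('pics/placed.png',f['img'])
"
```

```text
t 12.13 pos [0.4299 0.1356 0.2076] turn [ -1.17 -11.85  11.21] shift_after_turn_cm [-2.27 37.66 -4.24] shift_now [-8.49 36.49 -6.13] w 1.002 gf 0.0 F [ 0.1  0.4 -0.9]
top (266, 200, 21, 21) [0.59557612 0.13541288 0.084     ]
top (440, 180, 15, 17) [ 0.64572497 -0.27291194  0.084     ]
scene (428, 323, 23, 22) [ 0.66157835 -0.23676912  0.084     ]
scene (0, 323, 33, 18) [-0.0036868   0.10706103  0.084     ]
scene (200, 277, 16, 17) [0.33274239 0.05672246 0.084     ]
scene (302, 210, 25, 19) [0.59981733 0.13474343 0.084     ]
scene (201, 107, 21, 23) [0.52927287 0.66075453 0.084     ]
```

View pics/placed.png

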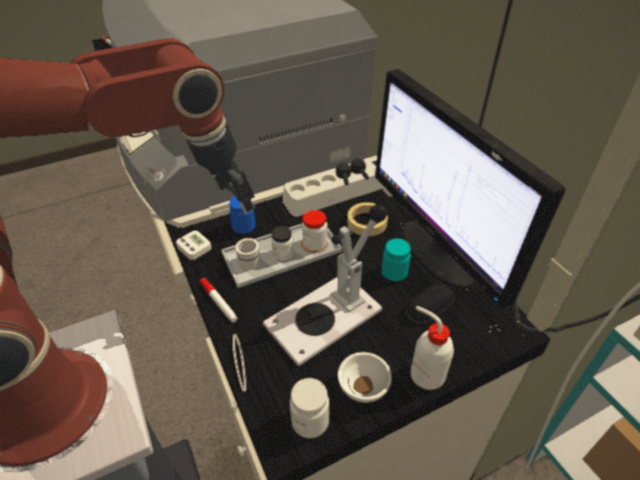

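The short jar stands upright on the coaster with its cap at (314,219), roughly 4 mm from the centre, and the arm is still open. Now the tall jar at (310,407), keeping the same tool attitude.

Emit:
{"method": "move_arm", "body": {
  "rows": [
    [-0.78,3.04,-0.17,0,0,0,1],
    [-0.78,3.04,-0.17,0,0,0,1],
    [-0.78,3.04,-0.17,0,0,0,1],
    [-0.78,3.04,-0.17,0,0,0,1],
    [-0.78,3.04,-0.17,0,0,0,1],
    [-0.78,3.04,-0.17,0,0,0,1],
    [-0.78,3.04,-0.17,0,0,0,1],
    [-0.78,3.04,-0.17,0,0,0,1],
    [-0.78,3.04,-0.17,0,0,0,1],
    [-0.78,3.04,-0.17,0,0,0,1],
    [-0.78,3.04,-0.17,0,0,0,1],
    [-0.78,3.04,-0.17,0,0,0,1],
    [0,0,0,0,0,0,1],
    [0,0,0,0,0,0,1]
  ]
}}

```text
time: 13.4
tool_pos: [0.4111, -0.2429, 0.2105]
tool_rot: [-0.01, 0.99, 0.096, 0.104]
contact_force: [-0.6, -0.1, -0.6]
gripper_width: 1.005
grasp_force: 0.0
```

```bash
python3 -c "
from h import *
go(.4072,-.241,.125,11.2)"
```

```text
t 13.4 pos [ 0.4111 -0.2429  0.2105] turn [  0.03 -12.02  -0.15] shift_after_turn_cm [-0.35 -0.26  8.55] shift_now [-2.12 -0.26  8.29] w 1.005 gf 0.0 F [-0.6 -0.1 -0.6]
```

Emit:
{"method": "move_arm", "body": {
  "rows": [
    [-0.53,-0.07,2.07,0,0,0,1],
    [-0.53,-0.07,2.07,0,0,0,1],
    [-0.53,-0.06,2.07,0,0,0,1],
    [-0.53,-0.06,2.07,0,0,0,1],
    [0,0,0,0,0,0,1],
    [-0.21,0,0.98,0,0,0,1],
    [-0.21,0,0.98,0,0,0,1],
    [0,0,0,0,0,0,1]
  ]
}}

```text
time: 14.07
tool_pos: [0.4064, -0.2381, 0.1032]
tool_rot: [-0.011, 0.99, 0.098, 0.104]
contact_force: [0.2, 0.6, 0.3]
gripper_width: 1.0
grasp_force: 0.0
```

Emit:
{"method": "move_arm", "body": {
  "rows": [
    [-0.21,0,0.98,0,0,0,1],
    [-0.21,0,0.98,0,0,0,1],
    [-0.21,0,0.98,0,0,0,1],
    [-0.21,0,0.98,0,0,0,1],
    [-0.19,0,0.88,0,0,0,1],
    [0,0,0,0,0,0,1],
    [0,0,0,0,0,0,1]
  ]
}}

```text
time: 14.65
tool_pos: [0.4059, -0.2383, 0.054]
tool_rot: [-0.011, 0.99, 0.097, 0.103]
contact_force: [0.8, -0.4, -0.7]
gripper_width: 1.004
grasp_force: 0.0
```

Emit:
{"method": "move_arm", "body": {
  "rows": [
    [0.05,0.25,0,0,0,0,1],
    [0,0,0,0,0,0,1],
    [0,0,0,0,0,0,-1],
    [0,0,0,0,0,0,-1],
    [0,0,0,0,0,0,-1],
    [0,0,0,0,0,0,-1],
    [0,0,0,0,0,0,-1],
    [0,0,0,0,0,0,-1]
  ]
}}

```text
time: 15.32
tool_pos: [0.4079, -0.2416, 0.0561]
tool_rot: [-0.01, 0.99, 0.097, 0.105]
contact_force: [-0.1, 0.0, 5.7]
gripper_width: 0.716
grasp_force: 65.2
```

```bash
python3 -c "
from h import *
go(.4072,-.241,.054,11.2)"
```

```text
t 15.32 pos [ 0.4079 -0.2416  0.0561] turn [  0.07 -12.06   0.03] shift_after_turn_cm [-0.06 -0.07  0.21] shift_now [-0.1  -0.07  0.19] w 0.716 gf 65.2 F [-0.1  0.   5.7]
```

Emit:
{"method": "move_arm", "body": {
  "rows": [
    [0.1,0,-0.5,0,0,0,-1],
    [0.2,0,-1,0,0,0,-1],
    [0.42,0,-1.96,0,0,0,-1],
    [0.42,0,-1.96,0,0,0,-1],
    [0.31,0,-1.5,0,0,0,-1],
    [0.7,-0.87,0.15,0,0,0,-1],
    [1.37,-1.75,0.29,0,0,0,-1],
    [1.37,-1.75,0.29,0,0,0,-1],
    [1.37,-1.75,0.29,0,0,0,-1],
    [1.37,-1.75,0.29,0,0,0,-1],
    [1.37,-1.75,0.29,0,0,0,-1],
    [1.37,-1.75,0.29,0,0,0,-1],
    [1.37,-1.75,0.29,0,0,0,-1],
    [1.2,-1.5,0.26,0,0,0,-1],
    [0.7,-0.87,0.15,0,0,0,-1],
    [0,0,0,0,0,0,-1],
    [0,0,0,0,0,0,-1]
  ]
}}

```text
time: 16.73
tool_pos: [0.4989, -0.0645, 0.1258]
tool_rot: [-0.01, 0.99, 0.098, 0.104]
contact_force: [0.5, -0.9, -1.1]
gripper_width: 0.713
grasp_force: 65.5
```

```bash
python3 -c "
from h import *
go(.501,-.063,.082,11.2)"
```

```text
t 16.73 pos [ 0.4989 -0.0645  0.1258] turn [-1.000e-02 -1.194e+01  1.100e-01] shift_after_turn_cm [ 0.24 -0.1   4.38] shift_now [-0.67 -0.1   4.33] w 0.713 gf 65.5 F [ 0.5 -0.9 -1.1]
```

Emit:
{"method": "move_arm", "body": {
  "rows": [
    [-0.17,-0.03,1.08,0,0,0,-1],
    [-0.17,-0.03,1.08,0,0,0,-1],
    [-0.17,-0.02,1.08,0,0,0,-1],
    [-0.16,-0.02,1.08,0,0,0,-1],
    [0,0,0,0,0,0,-1],
    [-0.04,0,0.2,0,0,0,-1],
    [-0.04,0,0.2,0,0,0,-1],
    [0,0,0,0,0,0,-1]
  ]
}}

```text
time: 17.4
tool_pos: [0.5016, -0.0636, 0.0781]
tool_rot: [-0.01, 0.99, 0.097, 0.104]
contact_force: [0.7, 0.1, -2.0]
gripper_width: 0.713
grasp_force: 65.5
```

Emit:
{"method": "move_arm", "body": {
  "rows": [
    [-0.03,0,0.15,0,0,0,-1],
    [-0.03,0,0.15,0,0,0,-1],
    [0,0,0,0,0,0,-1]
  ]
}}

```text
time: 17.65
tool_pos: [0.5016, -0.0634, 0.0752]
tool_rot: [-0.01, 0.99, 0.097, 0.104]
contact_force: [-0.4, 0.8, -1.3]
gripper_width: 0.714
grasp_force: 65.5
```

Emit:
{"method": "move_arm", "body": {
  "rows": [
    [-0.03,0,0.15,0,0,0,-1],
    [-0.02,0,0.1,0,0,0,-1],
    [0,0,0,0,0,0,-1]
  ]
}}

```text
time: 17.9
tool_pos: [0.5023, -0.0636, 0.0741]
tool_rot: [-0.01, 0.99, 0.097, 0.105]
contact_force: [-4.2, 0.1, 6.2]
gripper_width: 0.713
grasp_force: 65.6
```

Contact. I release and lift straight up.

Emit:
{"method": "move_arm", "body": {
  "rows": [
    [0,0,0,0,0,0,0.7],
    [0,0,0,0,0,0,1],
    [0,0,0,0,0,0,1],
    [0,0,0,0,0,0,1],
    [0,0,0,0,0,0,1],
    [0,0,0,0,0,0,1],
    [0.21,0,-0.98,0,0,0,1],
    [0.42,0,-1.96,0,0,0,1],
    [0.5,0,-2.93,0,0,0,1],
    [0.5,0,-2.93,0,0,0,1],
    [0,0,-2.93,0,0,0,-1],
    [0,0,-2.93,0,0,0,-1],
    [0,0,-3,0,0,0,-1],
    [0,0,-3,0,-6,0,-1],
    [0,0,-2,0,-6,0,-1],
    [0,-3,-1,0,0,0,-1],
    [0,-3,0,0,0,0,-1],
    [0,-3,0,0,0,0,-1],
    [0,-2,0,0,0,0,-1],
    [0,0,0,0,0,0,-1]
  ]
}}

```text
time: 19.57
tool_pos: [0.451, 0.0415, 0.309]
tool_rot: [-0.0, 0.995, 0.1, 0.001]
contact_force: [0.8, -0.2, 0.1]
gripper_width: 0.001
grasp_force: 0.0
```

```bash
python3 -c "
from h import *
# knob side: shaker (165,0)
s=lambda x,y:(.521+.981*x-.194*y,-.059+.194*x+.981*y)
print(s(.165,.1),s(.165,0));go(*s(.165,.1),.222,11.2)
a=manip.grab_frame('top');b=manip.grab_frame('scene')
for f,n in((a,'top'),(b,'scene')):
  for k in((.501,-.063,.11),(.501,-.063,.018)): print(n,k,proj(f,k))
cv2.imwrite('pics/tall.png',np.hstack([cv2.resize(a['img'][180:330,290:460],None,fx=2.4,fy=2.4,interpolation=2),cv2.resize(b['img'][180:330,240:410],None,fx=2.4,fy=2.4,interpolation=2)]))"
```

```text
(0.6634650000000001, 0.07111) (0.682865, -0.026989999999999993)
t 19.57 pos [0.451  0.0415 0.309 ] turn [-0.05 -0.08  0.26] shift_after_turn_cm [21.42  1.22  8.7 ] shift_now [21.4   1.33  8.73] w 0.001 gf 0.0 F [ 0.8 -0.2  0.1]
top (0.501, -0.063, 0.11) [361.06514912 247.76945206]
top (0.501, -0.063, 0.018) [358.89404743 252.7549352 ]
scene (0.501, -0.063, 0.11) [313.3222439 288.6358983]
scene (0.501, -0.063, 0.018) [314.25392138 318.99074538]
```

View pics/tall.png

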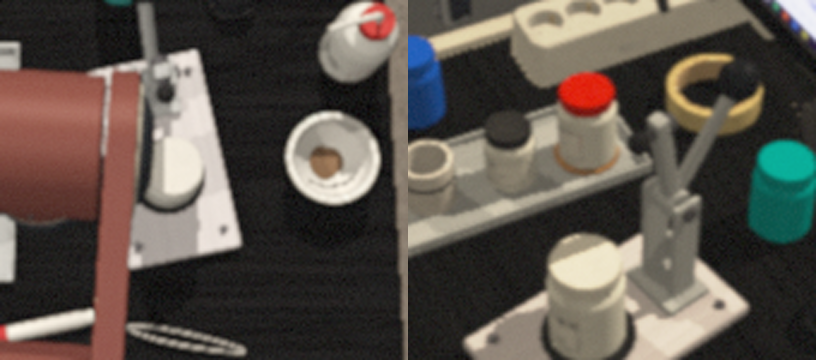

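The tall jar stands upright on the pad, about 2 mm from centre (scene cap at about (315,290)), and the short jar is upright on the coaster. The arm is open with the knob at about (740,78) in the crop. I check the monitor's distance before going behind the knob.

```bash
python3 -c "
from h import *
a=manip.grab_frame('top');b=manip.grab_frame('scene')
P=[np.array(f['mtx'])@np.c_[np.array(f['R']),np.array(f['t']).ravel()] for f in(a,b)]
for p,q in(((447,127),(505,298)),((245,131),(379,176)),((461,60),(562,187)),((226,66),(390,72))):
  X=cv2.triangulatePoints(P[0],P[1],np.array(p,float),np.array(q,float)).ravel();print(np.round(X[:3]/X[3],3))
"
```

```text
[ 0.77  -0.261  0.15 ]
[0.808 0.215 0.076]
[ 0.824 -0.243  0.354]
[0.817 0.205 0.349]
```

Monitor front is at x≈0.79–0.82 and the gripper reaches about 0.73, so there is room.

Emit:
{"method": "move_arm", "body": {
  "rows": [
    [2.75,0,0,0,0,0,-1],
    [2.75,0,0,0,0,0,-1],
    [2.75,0,0,0,0,0,-1],
    [2.75,0,0,0,0,0,-1],
    [2.75,0,0,0,0,0,-1],
    [2.75,0,0,0,0,0,-1],
    [2.75,0,0,0,0,0,-1],
    [2.75,0,0,0,0,0,-1],
    [0,0,2.2,0,0,0,-1],
    [0,0,2.2,0,0,0,-1],
    [0,0,2.2,0,0,0,-1],
    [0,0,2.2,0,0,0,-1],
    [0,0,0,0,0,0,-1],
    [0,0,0,0,0,0,-1]
  ]
}}

```text
time: 20.93
tool_pos: [0.6668, 0.0803, 0.218]
tool_rot: [-0.0, 0.995, 0.097, -0.002]
contact_force: [0.1, 0.1, 0.2]
gripper_width: -0.0
grasp_force: 0.0
```

```bash
python3 -c "
from h import *
go(.521+.981*.17,-.059+.194*.17,.22,11.2)"
```

```text
t 20.93 pos [0.6668 0.0803 0.218 ] turn [-0.03  0.22 -0.07] shift_after_turn_cm [-0.   10.83 -0.2 ] shift_now [ 1.000e-02  1.083e+01 -2.000e-01] w -0.0 gf 0.0 F [0.1 0.1 0.2]
```

Emit:
{"method": "move_arm", "body": {
  "rows": [
    [0,2.7,0,0,0,0,-1],
    [0,2.7,0,0,0,0,-1],
    [0,2.7,0,0,0,0,-1],
    [0,2.7,0,0,0,0,-1],
    [0,0,0,0,0,0,-1],
    [-0.6,0,-0.1,0,0,0,-1],
    [-0.6,0,-0.1,0,0,0,-1],
    [-0.6,0,-0.1,0,0,0,-1],
    [-0.6,0,-0.1,0,0,0,-1],
    [-0.6,0,-0.1,0,0,0,-1],
    [-0.6,0,-0.1,0,0,0,-1],
    [-0.6,0,-0.1,0,0,0,-1],
    [-0.6,0,-0.1,0,0,0,-1],
    [-0.6,0,-0.1,0,0,0,-1],
    [-0.6,0,-0.1,0,0,0,-1],
    [-0.3,0,0,0,0,0,-1],
    [-0.3,0,0,0,0,0,-1],
    [-0.3,0,0,0,0,0,-1],
    [0,0,0,0,0,0,-1]
  ]
}}

```text
time: 22.52
tool_pos: [0.6201, -0.0379, 0.2296]
tool_rot: [-0.0, 0.995, 0.098, -0.0]
contact_force: [0.5, 0.5, -0.0]
gripper_width: -0.0
grasp_force: 0.0
```

Emit:
{"method": "move_arm", "body": {
  "rows": [
    [-0.3,0,0,0,0,0,-1],
    [-0.3,0,0,0,0,0,-1],
    [-0.3,0,0,0,0,0,-1],
    [-0.3,0,0,0,0,0,-1],
    [0,0,0,0,0,0,-1],
    [0,0,0,0,0,0,-1],
    [0,0,0,0,0,0,-1],
    [0,0,0,0,0,0,-1]
  ]
}}

```text
time: 23.18
tool_pos: [0.6091, -0.0401, 0.23]
tool_rot: [-0.0, 0.995, 0.098, 0.0]
contact_force: [-0.3, 0.4, 0.5]
gripper_width: -0.002
grasp_force: 0.0
```

```bash
python3 -c "
from h import *
b=manip.grab_frame('scene');i=b['img']
m=((i[150:330,230:420].max(2)<45)*255).astype(np.uint8);m=cv2.morphologyEx(m,cv2.MORPH_OPEN,np.ones((5,5)))
go(.521+.981*.17,-.059+.194*.17,.22,11.2)
for q in(.2,.87,1.0,1.4):
  k=np.array([.585,-.0465,.122])+.11*np.array([-np.cos(q+.8)*.981,-np.cos(q+.8)*.194,np.sin(q+.8)]);print(q,(proj(b,k)-[200,150])*2.2)
cv2.imwrite('pics/close.png',cv2.resize(i[150:400,200:470],None,fx=2.2,fy=2.2))"
```

```text
t 23.23 pos [ 0.6091 -0.0401  0.23  ] turn [ 0.   -0.    0.03] shift_after_turn_cm [7.99 0.15 1.  ] shift_now [7.99 0.16 1.  ] w -0.003 gf 0.0 F [1.6 0.4 0. ]
0.2 [273.41501656 202.02470896]
0.87 [342.58917686 148.72587539]
1.0 [355.74076423 143.70776232]
1.4 [390.58110004 140.65430176]
```

View pics/close.png

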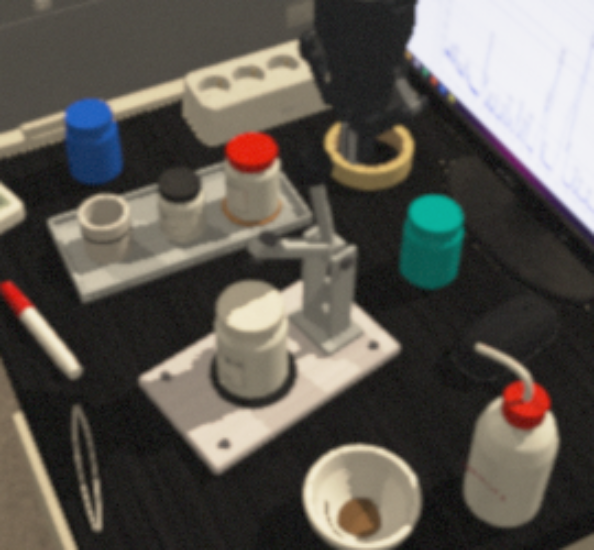

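The arm is over centre and falling: the foot is at crop (265,240), above the cap. I retract upward and verify numerically.

Emit:
{"method": "move_arm", "body": {
  "rows": [
    [0,0,0,0,0,0,-1],
    [0,0,-1,0,0,0,-1],
    [0,0,-3,0,0,0,-1],
    [0,0,-3,0,0,0,-1],
    [0,0,0,0,0,0,-1],
    [0,0,0,0,0,0,-1],
    [0,0,0,0,0,0,-1],
    [0,0,0,0,0,0,-1],
    [0,0,0,0,0,0,-1],
    [0,0,0,0,0,0,-1],
    [0,0,0,0,0,0,-1],
    [0,0,0,0,0,0,-1]
  ]
}}

```text
time: 24.23
tool_pos: [0.6088, -0.0401, 0.2993]
tool_rot: [-0.0, 0.995, 0.098, -0.0]
contact_force: [0.1, 0.5, 0.9]
gripper_width: -0.001
grasp_force: 0.0
```

```bash
cat > chk.py <<'E'
from h import *
b=manip.grab_frame('scene');i=b['img']
K=lambda q:proj(b,np.array([.585,-.0465,.122])+.11*np.array([-np.cos(q+.8)*.981,-np.cos(q+.8)*.194,np.sin(q+.8)]))
print({q:np.round(K(q),1).tolist() for q in(.06,.14,.2,.26,.4)})
# foot-on-tray-side knob: dark disc over the bright surroundings; mean darkness in a disc along the arc
g=i.max(2).astype(float)
Q=np.arange(0,.9,.02);D=[]
for q in Q:
    m=np.zeros(g.shape,np.uint8);u,v=K(q);cv2.circle(m,(round(u),round(v)),9,255,-1);D.append(g[m>0].mean())
print(np.round(D,0).tolist(),"q best",Q[np.argmin(D)])
h=cv2.cvtColor(i,cv2.COLOR_BGR2HSV);m=cv2.inRange(h,(0,120,80),(8,255,255))|cv2.inRange(h,(172,120,80),(180,255,255))
for c in cv2.findContours(m,0,1)[0]:
    x=cv2.boundingRect(c)
    if 40<cv2.contourArea(c)<800 and x[0]>290: print('red',x)
w=((g>150)*255).astype(np.uint8)[255:335,285:345];c=max(cv2.findContours(w,0,1)[0],key=cv2.contourArea);print('tall bbox',np.array(cv2.boundingRect(c))+[285,255,0,0])
s=manip.state();print(s["time"],s["tool_pos"])
E
python3 chk.py
```

```text
{0.06: [318.7, 248.8], 0.14: [321.8, 244.8], 0.2: [324.3, 241.8], 0.26: [326.9, 239.0], 0.4: [333.2, 232.8]}
[115.0, 109.0, 102.0, 94.0, 89.0, 80.0, 71.0, 62.0, 53.0, 46.0, 39.0, 39.0, 44.0, 51.0, 55.0, 58.0, 59.0, 60.0, 59.0, 57.0, 54.0, 51.0, 46.0, 41.0, 37.0, 33.0, 30.0, 31.0, 34.0, 38.0, 46.0, 57.0, 65.0, 77.0, 84.0, 94.0, 102.0, 107.0, 109.0, 113.0, 118.0, 120.0, 123.0, 122.0, 119.0] q best 0.52
red (428, 323, 23, 22)
red (302, 210, 25, 19)
red (379, 70, 18, 17)
tall bbox [300 278  45  57]
24.2833 [ 0.6088648  -0.04005776  0.29952312]
```

Emit:
{"method": "move_arm", "body": {
  "rows": [
    [0,0,-1,0,0,0,-1],
    [0,0,0,0,0,0,-1],
    [0,0,0,0,0,0,-1],
    [0,0,0,0,0,0,-1],
    [0,0,0,0,0,0,-1],
    [0,0,0,0,0,0,-1],
    [0,0,0,0,0,0,-1],
    [0,0,0,0,0,0,-1],
    [0,0,0,0,0,0,-1],
    [0,0,0,0,0,0,-1],
    [0,0,0,0,0,0,-1],
    [0,0,0,0,0,0,-1],
    [0,0,0,0,0,0,-1],
    [0,0,0,0,0,0,-1]
  ]
}}

```text
time: 25.45
tool_pos: [0.609, -0.0401, 0.3099]
tool_rot: [0.0, 0.995, 0.098, 0.0]
contact_force: [-0.2, -0.2, 0.2]
gripper_width: -0.0
grasp_force: 0.0
```

```bash
cat >> chk.py <<'E'
p=cv2.imread('pics/placed.png').max(2).astype(float);d=g-p
D=[]
for q in Q:
    m=np.zeros(g.shape,np.uint8);u,v=K(q);cv2.circle(m,(round(u),round(v)),8,255,-1);D.append(d[m>0].mean())
print('diff to arm-open frame',np.round(D,0).tolist())
T=manip.grab_frame('top');gt=T['img'].max(2).astype(float);pt=cv2.imread('pics/top0.png').max(2)
E
python3 chk.py
```

```text
{0.06: [318.7, 248.8], 0.14: [321.8, 244.8], 0.2: [324.3, 241.8], 0.26: [326.9, 239.0], 0.4: [333.2, 232.8]}
[114.0, 109.0, 102.0, 94.0, 89.0, 81.0, 71.0, 62.0, 54.0, 47.0, 41.0, 41.0, 46.0, 53.0, 57.0, 60.0, 60.0, 62.0, 60.0, 58.0, 55.0, 51.0, 46.0, 41.0, 36.0, 33.0, 30.0, 31.0, 34.0, 38.0, 46.0, 57.0, 65.0, 77.0, 84.0, 94.0, 102.0, 107.0, 109.0, 113.0, 118.0, 120.0, 122.0, 121.0, 119.0] q best 0.52
red (428, 323, 23, 22)
red (302, 210, 25, 19)
red (379, 62, 19, 18)
tall bbox [300 278  45  57]
25.5 [ 0.60900023 -0.04010858  0.30995187]
diff to arm-open frame [-15.0, -24.0, -34.0, -46.0, -53.0, -66.0, -81.0, -96.0, -109.0, -114.0, -118.0, -114.0, -106.0, -93.0, -79.0, -65.0, -51.0, -46.0, -34.0, -27.0, -19.0, -17.0, -19.0, -24.0, -29.0, -34.0, -37.0, -38.0, -38.0, -41.0, -38.0, -33.0, -33.0, -25.0, -23.0, -14.0, -6.0, -4.0, -1.0, -0.0, 0.0, 0.0, 0.0, 0.0, 0.0]
```

The difference image puts the knob at q ≈ 0.20, and it is steady. Both jars are in place and the robot is clear.

```bash
python3 -c "
from plant import manip
print(manip.job_done())"
```

```text
the job is handed in; nothing more can be done
None
```

I handed in the job at 25.5 s: my last camera measurements put the short jar about 4 mm off the coaster's centre, the tall jar about 2 mm off the pad's centre, and the hold-down arm resting on the tall jar's cap at q ≈ 0.20; the hand-in returned no verdict.

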